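Seat the taper carrier in the spindle collet and tap it home

ROBOT

A 6-joint arm with a two-finger parallel gripper is mounted at the origin on the work surface. World frame = base frame: x ahead of the robot, y to its left, z up, the work surface at z = 0. Lengths are in m, angles in rad, forces in N, time in s.
With the tool pointing down it reaches from about 0.325 to 0.875 m from the base axis. Payload 4.4 kg.
Tool frame: the origin (TCP) lies midway between the tips of the shut fingers; the grasp point (between the pads) lies 19 mm behind it; z points along the fingers, y is the line along which they close (so a half turn about z gives the same grasp; the last joint's range is limited). The gripper opens to 85 mm and grips with 20 to 120 N. Pads are 22 mm wide; open, the fingers measure 114 mm over their backs; the gripper's body (76 mm by 85 mm) begins 54 mm behind the grasp point. The pads swing forward as they close: fully open they stand 13 mm farther back than shut.
Start: joints at [1.018, 0.207, 1.542, -0, 1.393, -0.15], TCP at [0.225, 0.529, 0.231] pointing down, gripper open.
Joint ranges: [-2.73, 2.73], [-0.86, 2.22], [0.23, 2.46], [-1.11, 4.25], [0.08, 2.63], [-2.82, 2.82]. Speed limits (rad/s): [2.79, 2.79, 3.14, 3.14, 3.14, 3.14].

INTERFACE

Orientations are given as [roll, pitch, yaw] about the fixed x, y, z axes, in that order (R = Rz(yaw) Ry(pitch) Rx(roll)).
In Python, from rig import bot gives the robot as it stands.
- The arm moves only by the shell command python3 -m inch 'ROWS' [OPENING] [FORCE]. ROWS is JSON, a list of rows, each a list of 6 numbers: the shift along the tool's x, y, z in units of 50 mm (1.0 is 50 mm), then the turn, a rotation vector about the tool's x, y, z in units of 6 degrees (1.0 is 6 degrees). In form: [[dx, dy, dz, wx, wy, wz], ...]. A call has exactly 8 rows; each row is the pose to reach, as a shift and turn from the pose commanded when the call began, along the tool's axes at that moment; what a row does not reach only later rows make up. A row lasts 1/10 s, in which the tool goes at most 50 mm and 8.59 degrees, less where a joint would pass 70% of its speed; a pose out of reach is approached as far as the arm can. A call with a gripper value outside its range is refused whole. OPENING is the finger opening in mm, from 0 to 85.4, set as the call begins (- or left out, the last holds). The fingers move at their own pace and stop on an object; FORCE is the grip in N (left out, the last holds). Time passes only in rows, so rows that repeat a pose let the fingers close, or fill a call up. It gives the time, the measured TCP pose, the force, the opening and the grip force at its end, in the units of the state.
- bot.read_state(): the state, without advancing time (a new reading comes with each control period).
- bot.grab_frame(name): name is "scene" or "top"; returns the picture (400x640x3 uint8, red, green, blue); there is no depth.
- bot.camera_params(name): a dict with "vfov" (degrees; the focal length in pixels is half the picture's height over the tangent of half this angle, whatever the lens; pixels are square), "cx", "cy" (the principal point, pixels), "rvec" (rotation vector, rad) and "tvec" (3), from world to camera coordinates, as OpenCV has them. Camera axes: x right, y down, z forward; pixel columns grow to the right and rows downward; lengths in m; the calibration is good to about 2 mm. A picture is of the moment at which its call begins. camera_params takes no time and is no camera call.
- bot.finish_job(): hands the job in; it is judged then, once.
The state is a dict: "time_s": time; "joints": joint angles; "qd": joint speeds; "effort": joint torques, N m; "tcp_pos": TCP position; "tool_rot": TCP orientation; "contact_force": force on the tool from outside, world axes, zero at the start; "wrist_torque": the same for the moment, N m; "gripper_width": finger opening in m; "grip_force": force on a finger pad.
Only numpy, scipy, OpenCV 4.12 (cv2) and the standard library are available. Lean on these libraries where they do the work, as an engineer would, in place of code of your own. Each camera call takes 0.05 s, during which the arm holds its last target. There are 200 camera calls.

TASK

From the wooden rack take the taper-shank fitting with the plain flat-topped cylindrical head (not the pointed one, nor the one with the wide disc) and stand it, shank down, in the steel taper collet on top of the small white spindle unit, then let go of it. Then tap or press down on its flat top with the closed fingertips until the collet has gone all the way down and locks, and leave the fitting standing there upright.

Things in the scene. Friction and masses are not known exactly. Their poses are not given: they have to be found in the camera images.
- carrier: The fitting to use: loose, steel, 0.3 kg, upright in one of the rack's holes (which one varies). Origin on its axis at the underside of its collar, z up. Above it: collar 44 mm wide, 6 mm thick; then a plain cylindrical head, 32 mm wide, from 6 to 46 mm up, flat top. Below: tapered shank 45 mm long, 25 mm wide at the collar, 15 at the tip. Grip the head across any diameter.
- rack: Fixed wooden block 75 x 270 x 60 mm high, origin under its centre, long side along its y, turned up to 18 degrees. Three 31 mm through holes at y = -90, 0, 90 mm hold three fittings, collars resting on top. The two others have the same shank and collar, but a pointed cone or a 60 mm wide flat disc as head, as tall as the carrier's or lower. Closing the fingers along x clears the neighbours.
- collet_mouth (a point): Centre of the collet's open top; z up. The steel collet points up from the dark nose (72 mm wide, top 130 mm above the table) of the fixed white spindle unit (200 x 170 mm; place varies). Mouth 28 mm wide inside, 40 outside; bore narrows to 19 mm, 50 mm deep. It starts at 145 mm height and sinks with the collet. The carrier's collar rests on it, so its origin comes to this point.
- collet (a joint): How far the collet has slid down into the nose, in m: 0 at the start (15 mm proud), 0.014 at its rigid stop, nearly flush: locked. No spring: friction of about 12 N plus drag of 150 N per m/s hold it, so it bears the fitting's weight, moves under a push of about 8 to 15 N on the fitting's top and stays where it is left.
Not all that is in view belongs to the job. Leave any orange, pink or purple look-alike of the carrier alone.

How it is judged:
By the outcome, as a careful person would: the job done as asked, in the order asked, and still so for the second after the job is handed in, with the robot touching nothing.
It also fails if it takes over 51 s, if anything falls off the work surface, if the arm or the gripper's body presses on something with over 40 N, if the wrist force passes 120 N, or if a joint passes its speed limit or range.

## Working session

There is one attempt and no reset: what is moved stays moved. The work goes in short steps, Python scripts to look and compute and a shell command to move; the robot and the scene stay as the last step left them, time stands still between calls to the robot, and variables do not carry over. Pictures are saved under pics/ and viewed, at most 10 in all, crops included, and the job is handed in when it is done.

```bash
mkdir -p pics; ls
cat > h.py <<'E'
import numpy as np, cv2
from rig import bot
def cam(n):
    p=bot.camera_params(n); f=200/np.tan(np.radians(p["vfov"])/2)
    K=np.array([[f,0,p["cx"]],[0,f,p["cy"]],[0,0,1]]); R=cv2.Rodrigues(np.array(p["rvec"],float))[0]; return K,R,np.array(p["tvec"],float).ravel(),p
def ray(n,u,v):
    K,R,t,_=cam(n); return -R.T@t, R.T@np.linalg.inv(K)@np.array([u,v,1.])
def onz(n,u,v,z):
    c,d=ray(n,u,v); return c+d*(z-c[2])/d[2]
def proj(n,P):
    K,R,t,_=cam(n); q=K@(R@np.array(P,float)+t); return q[:2]/q[2]
def snap(n,f,crop=None,s=1):
    im=bot.grab_frame(n)[:,:,::-1].copy(); cv2.imwrite(f"pics/raw_{f}.png",im)
    if crop: x0,x1,y0,y1=crop; im=im[y0:y1,x0:x1]
    cv2.imwrite(f"pics/{f}.png",cv2.resize(im,None,fx=s,fy=s,interpolation=cv2.INTER_CUBIC)); return im
E
python3 - <<'E'
from h import *
a=snap("top","top0");b=snap("scene","sc0")
cv2.imwrite("pics/both.png",cv2.resize(np.vstack([a,b]),(480,600)))
for n in("top","scene"):print(cam(n)[3], -cam(n)[1].T@cam(n)[2])
s=bot.read_state();print(s)
E
```

```text
pics
{'vfov': 55.58220121769015, 'cx': 317.2894828307435, 'cy': 196.354375101858, 'rvec': array([ 2.19039451, -2.20443742,  0.11256602]), 'tvec': array([-0.00441368,  0.49156797,  0.83203316])} [0.42894292 0.01695541 0.86582806]
{'vfov': 42.49400434666428, 'cx': 320.5582713422924, 'cy': 190.64575579062935, 'rvec': array([ 2.08002806,  0.86748201, -0.44913378]), 'tvec': array([-0.34611549, -0.11663986,  1.3900511 ])} [ 1.09270262 -0.5716456   0.73814981]
{'time_s': 0.1, 'joints': array([ 1.01748051e+00,  2.07378338e-01,  1.54281927e+00,  3.48238742e-07,
        1.39349464e+00, -1.50487448e-01]), 'qd': array([-2.54534706e-03, -1.66735289e-03, -3.94596258e-03, -1.13020627e-03,
       -4.98868342e-04,  1.32686340e-05]), 'effort': array([-7.98839956e-04, -3.84089613e+01, -2.92550826e+01, -1.90954761e-04,
        4.75152192e-03, -1.13933277e-05]), 'tcp_pos': array([0.22505224, 0.52838375, 0.23021327]), 'tool_rot': array([-3.13951684e+00, -3.15109224e-04,  2.73876389e+00]), 'contact_force': array([ 0.32642071,  0.35149244, -0.28453255]), 'wrist_torque': array([ 0.02036589, -0.0072343 , -0.0125368 ]), 'grip_force': 0.0, 'gripper_width': 0.08555450002619254}
```

View pics/top0.png

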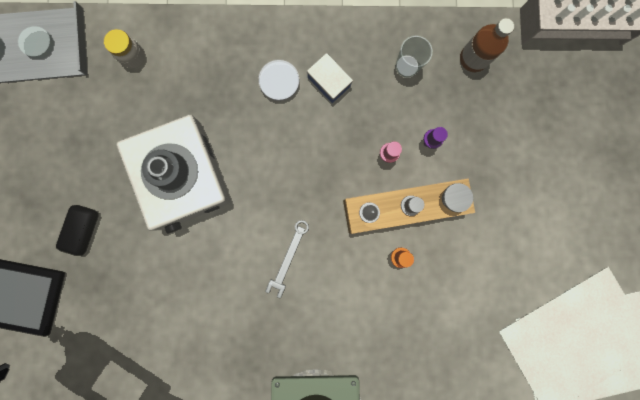

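View pics/sc0.png

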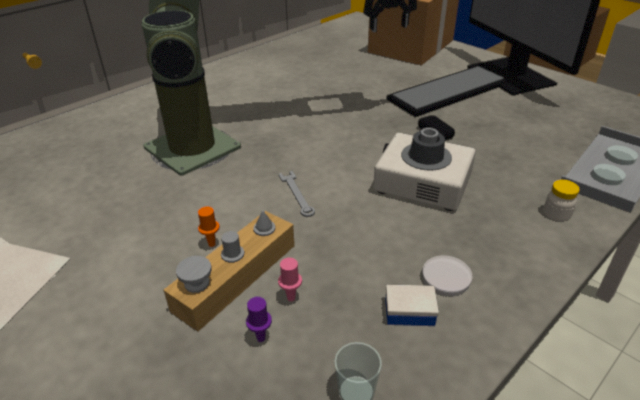

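Two views, listing the candidates. In the rack:
- Cone: top (370,212), scene (264,220).
- Plain cylinder: top (413,205), scene (231,243).
- Wide disc: top (458,198), scene (194,272).

The orange, pink and purple loose look-alikes are ignored. The middle one fits, with its narrow, flat-topped grey head. The collet is at top (158,167), scene (429,135). I'll confirm with enlarged crops.

Run:
```python
from h import *
a=cv2.imread("pics/raw_top0.png");b=cv2.imread("pics/raw_sc0.png")
def c(im,x,y,w=33,h=25): return cv2.resize(im[y-h:y+h,x-w:x+w],(396,300),interpolation=cv2.INTER_CUBIC)
cv2.imwrite("pics/crop.png",np.vstack([np.hstack([c(a,413,205),c(b,231,243)]),np.hstack([c(a,158,167),c(b,429,135)])]))
# rack mask
h=cv2.cvtColor(a,cv2.COLOR_BGR2HSV); m=cv2.inRange(h,(8,70,110),(25,200,255)); m[:, :335]=0; m[:,485:]=0; m[240:]=0;m[:170]=0
m=cv2.morphologyEx(m,cv2.MORPH_OPEN,np.ones((3,3)))
pts=cv2.findNonZero(m); r=cv2.minAreaRect(pts); print(r); bx=cv2.boxPoints(r)
for p in bx: print(p,onz("top",*p,.06).round(4))
print("carrier top",onz("top",414,205,.106),"mouth",onz("top",158,167,.145))
```

```text
((409.7702941894531, 205.62161254882812), (36.003379821777344, 126.2584228515625), 80.53767395019531)
[344.54056 198.24324] [ 0.4841 -0.0645  0.06  ]
[469.0811  177.48647] [ 0.5276 -0.3351  0.06  ]
[475.00003 212.99998] [ 0.4508 -0.3451  0.06  ]
[350.4595  233.75676] [ 0.4086 -0.0761  0.06  ]
carrier top [ 0.46649517 -0.20030135  0.106     ] mouth [0.53952006 0.29746492 0.145     ]
```

View pics/crop.png

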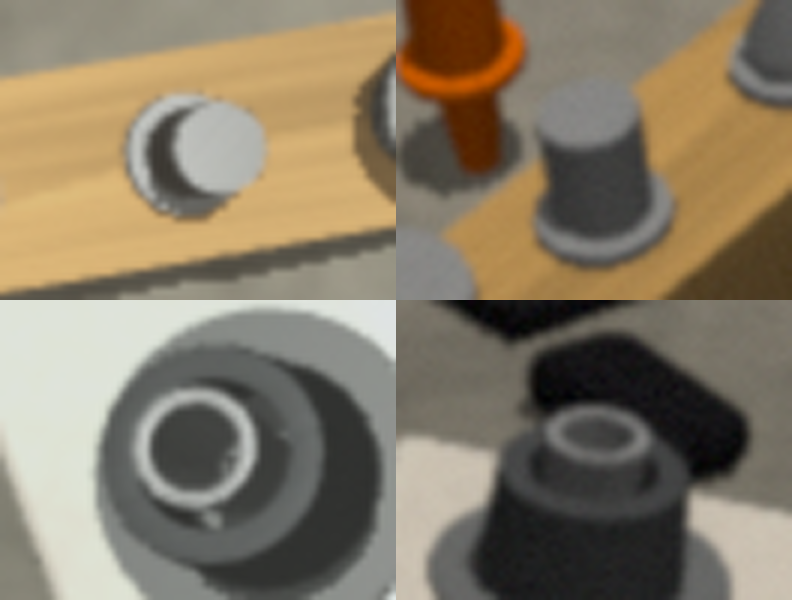

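```bash
cat >> h.py <<'E'
from scipy.spatial.transform import Rotation as Rn
def tri(pt,ps):
    (c1,d1),(c2,d2)=ray("top",*pt),ray("scene",*ps)
    s=np.linalg.lstsq(np.c_[d1,-d2],c2-c1,rcond=None)[0]; p,q=c1+s[0]*d1,c2+s[1]*d2
    return p,q
def delta(pos,yaw=None):
    s=bot.read_state(); R=Rn.from_euler("xyz",s["tool_rot"]); d=R.inv().apply(np.array(pos)-s["tcp_pos"])/.05
    T=Rn.from_euler("xyz",[np.pi,0,s["tool_rot"][2] if yaw is None else np.radians(yaw)])
    w=np.degrees((R.inv()*T).as_rotvec())/6
    print("d",d.round(3),"w",w.round(2),"tcp",s["tcp_pos"].round(4),"t",s["time_s"],"F",s["contact_force"].round(1),"q",s["joints"].round(2))
E
python3 - <<'E'
from h import *
print(tri((416.1,204.4),(229.3,236.6)),onz("top",416.1,204.4,.106),onz("scene",229.3,236.6,.106))
print(tri((157.3,166.1),(429.1,132.1)),onz("top",157.3,166.1,.145),onz("scene",429.1,132.1,.145))
delta((.467,-.205,.20),99.1)
E
```

```text
(array([ 0.46770784, -0.20475143,  0.10551076]), array([ 0.46731543, -0.2052199 ,  0.10562736])) [ 0.46768289 -0.20460877  0.106     ] [ 0.46768386 -0.20543578  0.106     ]
(array([0.54120004, 0.29870669, 0.14527791]), array([0.54116248, 0.29866881, 0.14525725])) [0.54124333 0.29881536 0.145     ] [0.54092317 0.29904643 0.145     ]
d [-10.202 -11.595   0.625] w [-0.02  0.01  9.64] tcp [0.2251 0.5284 0.2302] t 0.1 F [ 0.3  0.4 -0.3] q [ 1.02  0.21  1.54  0.    1.39 -0.15]
```

```bash
python3 -m inch '[[-0.4,-0.45,0,0,0,0.7],[-1,-1.1,0,0,0,2.1],[-1.6,-1.8,0,0,0,3.5],[-2.2,-2.5,0,0,0,4.9],[-2.8,-3.2,0,0,0,6.3],[-3.4,-3.9,0,0,0,7.7],[-4,-4.6,0,0,0,9],[-4.6,-5.3,0,0,0,9.64]]' 68
python3 -c "
from h import *
delta((.4675,-.205,.20),99.1)"
```

```text
time_s: 0.9
tcp_pos: [0.3329, 0.1933, 0.231]
tool_rot: [-3.142, 0.0, 1.726]
contact_force: [0.2, -0.2, 0.6]
gripper_width: 0.0679
grip_force: 0.0
d [-8.286  1.427  0.621] w [-0.    0.   -0.03] tcp [0.3329 0.1933 0.231 ] t 0.9 F [ 0.2 -0.2  0.6] q [ 0.3  -0.22  1.97 -0.    1.4   0.15]
```

```bash
python3 -m inch '[[-0.95,0.16,0,0,0,0],[-1.9,0.33,0,0,0,0],[-2.85,0.5,0,0,0,0],[-3.8,0.65,0,0,0,0],[-4.75,0.8,0,0,0,0],[-5.7,1,0,0,0,0],[-6.65,1.15,0,0,0,0],[-7.4,1.3,0.1,0,0,0]]'
python3 -m inch '[[-0.5,0.1,0.2,0,0,0],[-0.6,0.1,0.4,0,0,0],[-0.6,0.1,0.5,0,0,0],[-0.6,0.1,0.5,0,0,0],[-0.6,0.1,0.5,0,0,0],[-0.6,0.1,0.5,0,0,0],[-0.6,0.1,0.5,0,0,0],[-0.6,0.1,0.5,0,0,0]]'
python3 -c "
from h import *
delta((.4675,-.205,.073),99.1)
a=snap('top','t1',(350,482,150,250),3)
b=snap('scene','s1',(165,297,180,280),3)
cv2.imwrite('pics/c1.png',np.hstack([a,b]).repeat(3,0).repeat(3,1))"
```

```text
time_s: 1.7
tcp_pos: [0.4563, -0.163, 0.2266]
tool_rot: [3.141, 0.001, 1.727]
contact_force: [0.3, 0.4, 0.7]
gripper_width: 0.068
grip_force: 0.0
time_s: 2.5
tcp_pos: [0.4656, -0.1886, 0.2019]
tool_rot: [3.141, 0.001, 1.73]
contact_force: [0.3, 0.6, 0.1]
gripper_width: 0.0679
grip_force: 0.0
d [-0.328 -0.017  2.578] w [0.01 0.01 0.  ] tcp [ 0.4656 -0.1886  0.2019] t 2.5 F [0.3 0.6 0.1] q [-0.56  0.08  1.75 -0.    1.31 -0.72]
```

View pics/c1.png

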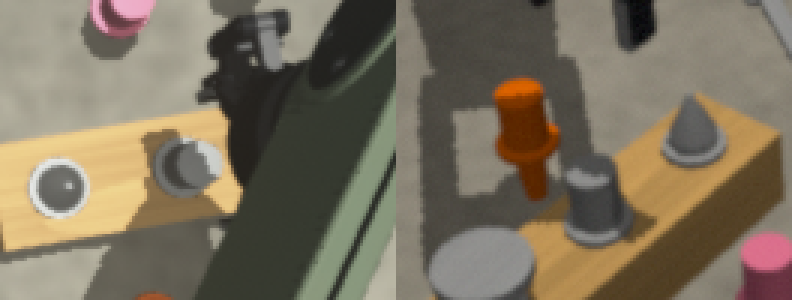

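The scene crop shows the flat-topped cylinder in the middle hole, at crop (595,190). The open fingers are just above it, so I'll descend.

```bash
python3 -m inch '[[-0.33,-0.02,0.3,0,0,0],[-0.33,-0.02,0.8,0,0,0],[-0.33,-0.02,1.2,0,0,0],[-0.33,-0.02,1.6,0,0,0],[-0.33,-0.02,2,0,0,0],[-0.33,-0.02,2.3,0,0,0],[-0.33,-0.02,2.45,0,0,0],[-0.33,-0.02,2.55,0,0,0]]'
python3 -m inch '[[0,0,0,0,0,0],[0,0,0,0,0,0],[0,0,0,0,0,0],[0,0,0,0,0,0],[0,0,0,0,0,0],[0,0,0,0,0,0],[0,0,0,0,0,0],[0,0,0,0,0,0]]' 20 60
python3 -c "
from h import *
delta((.4675,-.205,.25),99.1)"
```

```text
time_s: 3.4
tcp_pos: [0.4669, -0.2053, 0.0733]
tool_rot: [-3.141, -0.0, 1.729]
contact_force: [-0.0, -0.9, -0.4]
gripper_width: 0.068
grip_force: 0.0
time_s: 4.2
tcp_pos: [0.468, -0.2059, 0.075]
tool_rot: [3.14, 0.002, 1.729]
contact_force: [-0.5, 0.7, 6.4]
gripper_width: 0.0304
grip_force: 59.8
d [ 0.014 -0.    -3.501] w [ 0.02  0.02 -0.  ] tcp [ 0.468  -0.2059  0.075 ] t 4.2 F [-0.5  0.7  6.4] q [-0.58  0.26  1.83  0.    1.04 -0.74]
```

```bash
python3 -m inch '[[0,0,-0.2,0,0,0],[0,0,-0.6,0,0,0],[0,0,-1.1,0,0,0],[0,0,-1.6,0,0,0],[0,0,-2.1,0,0,0],[0,0,-2.6,0,0,0],[0,0,-3.1,0,0,0],[0,0,-3.4,0,0,0]]'
python3 -c "
from h import *
delta((.541,.2988,.25))"
```

```text
time_s: 5.0
tcp_pos: [0.4668, -0.2053, 0.2452]
tool_rot: [3.141, 0.001, 1.729]
contact_force: [-0.1, 0.1, -2.7]
gripper_width: 0.0306
grip_force: 59.7
d [ 9.721  3.058 -0.099] w [0. 0. 0.] tcp [ 0.4668 -0.2053  0.2452] t 5.0 F [-0.1  0.1 -2.7] q [-0.58  0.06  1.68 -0.    1.4  -0.74]
```

Weight is 0.3 kg, so the fitting is held. Next I'll carry it over the collet.

```bash
python3 -m inch '[[0.3,0.1,0,0,0,0],[0.9,0.28,-0.05,0,0,0],[1.6,0.5,-0.1,0,0,0],[2.4,0.75,-0.1,0,0,0],[3.2,1,-0.1,0,0,0],[4,1.26,-0.1,0,0,0],[4.8,1.5,-0.1,0,0,0],[5.6,1.75,-0.1,0,0,0]]'
python3 -m inch '[[0.8,0.25,0,0,0,0],[1.6,0.5,0,0,0,0],[2.4,0.75,0,0,0,0],[3.1,1,0,0,0,0],[3.7,1.2,0,0,0,0],[4,1.29,0,0,0,0],[4.1,1.3,0,0,0,0],[4.1,1.3,0,0,0,0]]'
python3 -c "
from h import *
delta((.541,.2988,.225))
b=snap('scene','s2',(370,500,50,160),5)
snap('top','t2',(100,232,110,220),5)"
```

```text
time_s: 5.8
tcp_pos: [0.5071, 0.0876, 0.2466]
tool_rot: [-3.137, -0.001, 1.73]
contact_force: [0.6, -0.5, -3.0]
gripper_width: 0.0307
grip_force: 59.8
time_s: 6.6
tcp_pos: [0.5399, 0.2975, 0.2475]
tool_rot: [-3.139, 0.001, 1.73]
contact_force: [1.0, -0.0, -3.3]
gripper_width: 0.0304
grip_force: 59.9
d [0.022 0.028 0.449] w [-0.03  0.01 -0.  ] tcp [0.5399 0.2975 0.2475] t 6.6 F [ 1.  -0.  -3.3] q [ 0.36  0.28  1.41 -0.    1.45  0.2 ]
```

View pics/s2.png

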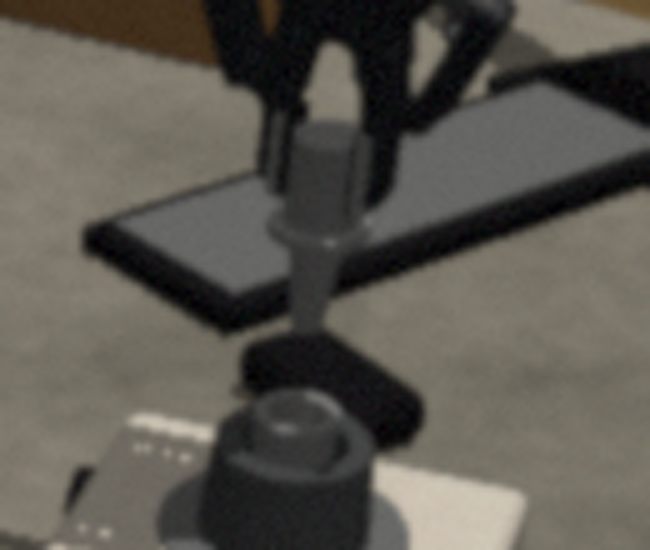

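View pics/t2.png

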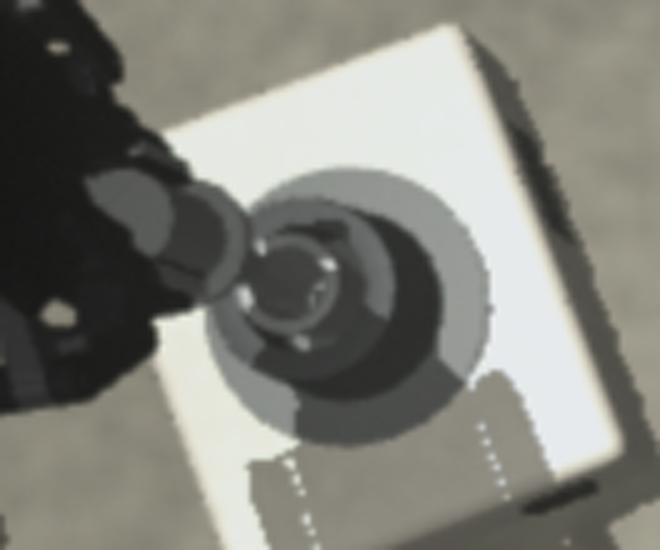

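The scene crop shows the fitting upright in the fingers: head top at crop (325,140), tip at (307,333), collet mouth at (299,415). The top crop shows the collar just up-left of the mouth at (290,283), as parallax predicts. I'll compare the projections next.

```bash
python3 -c "
from h import *
p=np.array([.5399,.2975,.2475-.014])
for n,o,s in(('scene',(370,50),5),('top',(100,110),5)):
  for z in(.046,0.003,-.045): print(n,z,((proj(n,p+[0,0,z])-o)*s+2).round(1))
  print((proj(n,(.5411,.2988,.145))-o)*5+2)
delta((.5411,.2988,.205),)"
```

```text
scene 0.046 [330.1 133.9]
scene 0.003 [317.8 227.6]
scene -0.045 [304.8 327.1]
[297.49501723 412.84033063]
top 0.046 [121.6 219.9]
top 0.003 [184.  244.1]
top -0.045 [244.2 267.5]
[288.53210215 282.87502331]
d [0.048 0.019 0.865] w [-0.01  0.01 -0.  ] tcp [0.5406 0.2963 0.2482] t 6.7 F [-0.1 -1.  -3.8] q [ 0.36  0.28  1.41 -0.    1.45  0.2 ]
```

```bash
python3 -m inch '[[0.03,0.03,0.15,0,0,0],[0.03,0.03,0.4,0,0,0],[0.03,0.03,0.65,0,0,0],[0.03,0.03,0.9,0,0,0],[0.03,0.03,1.1,0,0,0],[0.03,0.03,1.3,0,0,0],[0.03,0.03,1.45,0,0,0],[0.03,0.03,1.55,0,0,0]]'
python3 -c "
from h import *
delta((.5411,.2988,.160))"
```

```text
time_s: 7.5
tcp_pos: [0.542, 0.2993, 0.1703]
tool_rot: [-3.141, 0.0, 1.729]
contact_force: [-0.4, -0.3, -3.5]
gripper_width: 0.0305
grip_force: 59.9
d [-0.007 -0.019  0.206] w [-0.01  0.   -0.  ] tcp [0.542  0.2993 0.1703] t 7.5 F [-0.4 -0.3 -3.5] q [ 0.36  0.35  1.49 -0.    1.3   0.21]
```

Free of contact inside the collet, so I'll lower it slowly to the seat.

```bash
python3 -m inch '[[0,-0.01,0.04,0,0,0],[0,-0.01,0.08,0,0,0],[0,-0.01,0.1,0,0,0],[0,-0.01,0.12,0,0,0],[0,-0.01,0.14,0,0,0],[0,-0.01,0.16,0,0,0],[0,-0.01,0.17,0,0,0],[0,-0.01,0.17,0,0,0]]'
python3 -c "
from h import *
delta((.5411,.2988,.160))"
```

```text
time_s: 8.3
tcp_pos: [0.5417, 0.2992, 0.1627]
tool_rot: [-3.141, 0.0, 1.729]
contact_force: [-0.4, 0.7, -3.3]
gripper_width: 0.0302
grip_force: 59.9
d [-0.007 -0.014  0.054] w [-0.  0. -0.] tcp [0.5417 0.2992 0.1627] t 8.3 F [-0.4  0.7 -3.3] q [ 0.36  0.36  1.5  -0.    1.29  0.21]
```

```bash
python3 -m inch '[[0,-0.01,0.01,0,0,0],[0,-0.01,0.02,0,0,0],[0,-0.01,0.03,0,0,0],[0,-0.01,0.04,0,0,0],[0,-0.01,0.05,0,0,0],[0,-0.01,0.05,0,0,0],[0,-0.01,0.05,0,0,0],[0,-0.01,0.05,0,0,0]]'
python3 -c "
from h import *
delta((.5411,.2988,.160))"
```

```text
time_s: 9.1
tcp_pos: [0.5413, 0.2992, 0.1603]
tool_rot: [-3.142, -0.0, 1.729]
contact_force: [0.4, 0.4, -3.4]
gripper_width: 0.0304
grip_force: 59.9
d [-0.007 -0.005  0.006] w [-0. -0.  0.] tcp [0.5413 0.2992 0.1603] t 9.1 F [ 0.4  0.4 -3.4] q [0.37 0.36 1.5  0.   1.28 0.21]
```

```bash
python3 -m inch '[[0,0,0.01,0,0,0],[0,0,0.02,0,0,0],[0,0,0.03,0,0,0],[0,0,0.03,0,0,0],[0,0,0.03,0,0,0],[0,0,0.03,0,0,0],[0,0,0.03,0,0,0],[0,0,0.03,0,0,0]]'
```

```text
time_s: 9.9
tcp_pos: [0.5414, 0.2993, 0.16]
tool_rot: [3.141, -0.0, 1.729]
contact_force: [-4.2, -1.2, 6.6]
gripper_width: 0.0305
grip_force: 60.2
```

Contact: it is seated. I'll release it, then retreat straight up.

```bash
python3 -m inch '[[0,0,0,0,0,0],[0,0,0,0,0,0],[0,0,0,0,0,0],[0,0,0,0,0,0],[0,0,0,0,0,0],[0,0,0,0,0,0],[0,0,0,0,0,0],[0,0,0,0,0,0]]' 65
python3 -m inch '[[0,0,-0.2,0,0,0],[0,0,-0.5,0,0,0],[0,0,-0.9,0,0,0],[0,0,-1.3,0,0,0],[0,0,-1.6,0,0,0],[0,0,-1.7,0,0,0],[0,0,-1.7,0,0,0],[0,0,-1.7,0,0,0]]'
python3 -m inch '[[0,0,0,0,0,0],[0,0,0,0,0,0],[0,0,0,0,0,0],[0,0,0,0,0,0],[0,0,0,0,0,0],[0,0,0,0,0,0],[0,0,0,0,0,0],[0,0,0,0,0,0]]' 0
python3 -c "
from h import *
delta((.5411,.2988,.191))
snap('scene','s3',(370,500,50,160),5)"
```

```text
time_s: 10.7
tcp_pos: [0.5413, 0.2992, 0.1588]
tool_rot: [3.142, 0.0, 1.729]
contact_force: [-0.8, 0.0, 0.2]
gripper_width: 0.0649
grip_force: 0.0
time_s: 11.5
tcp_pos: [0.5408, 0.299, 0.243]
tool_rot: [-3.14, 0.0, 1.729]
contact_force: [-0.1, -0.5, -0.2]
gripper_width: 0.065
grip_force: 0.0
time_s: 12.3
tcp_pos: [0.5413, 0.2992, 0.2439]
tool_rot: [3.141, -0.0, 1.729]
contact_force: [0.6, -0.3, 0.1]
gripper_width: 0.0002
grip_force: 0.0
d [-0.007 -0.006  1.057] w [ 0. -0. -0.] tcp [0.5413 0.2992 0.2439] t 12.3 F [ 0.6 -0.3  0.1] q [ 0.37  0.29  1.41 -0.    1.44  0.21]
```

View pics/s3.png

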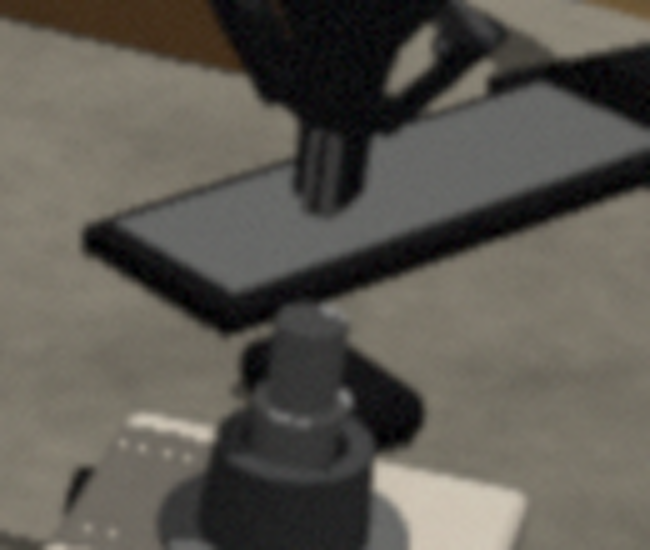

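The fitting stands upright, collar on the collet mouth (crop ~(300,405)), head top at (312,320), with the closed fingers right above. Next is pressing.

```bash
python3 -m inch '[[0,0,0.2,0,0,0],[0,0,0.45,0,0,0],[0,0,0.7,0,0,0],[0,0,0.85,0,0,0],[0,0,0.93,0,0,0],[0,0,0.97,0,0,0],[0,0,0.99,0,0,0],[0,0,1.0,0,0,0]]'
python3 -m inch '[[0,0,0.02,0,0,0],[0,0,0.04,0,0,0],[0,0,0.06,0,0,0],[0,0,0.08,0,0,0],[0,0,0.1,0,0,0],[0,0,0.12,0,0,0],[0,0,0.14,0,0,0],[0,0,0.16,0,0,0]]'
python3 -c "
from h import *
delta((.5411,.2988,.177))"
```

```text
time_s: 13.15
tcp_pos: [0.5416, 0.2993, 0.1943]
tool_rot: [3.141, -0.0, 1.729]
contact_force: [0.4, -0.0, 0.4]
gripper_width: -0.0002
grip_force: 0.0
time_s: 13.95
tcp_pos: [0.5416, 0.2993, 0.1883]
tool_rot: [3.14, -0.0, 1.729]
contact_force: [-3.6, -1.5, 8.7]
gripper_width: 0.0001
grip_force: 4.6
d [-0.009 -0.012  0.226] w [ 0.01 -0.   -0.  ] tcp [0.5416 0.2993 0.1883] t 13.95 F [-3.6 -1.5  8.7] q [ 0.37  0.33  1.47 -0.    1.33  0.21]
```

Contact made at about 9 N. I'll keep pressing slowly.

```bash
python3 -m inch '[[0,0,0.02,0,0,0],[0,0,0.04,0,0,0],[0,0,0.06,0,0,0],[0,0,0.08,0,0,0],[0,0,0.1,0,0,0],[0,0,0.12,0,0,0],[0,0,0.14,0,0,0],[0,0,0.16,0,0,0]]'
python3 -c "
from h import *
delta((.5411,.2988,.177))"
```

```text
time_s: 14.75
tcp_pos: [0.5417, 0.2993, 0.1803]
tool_rot: [3.14, -0.0, 1.729]
contact_force: [-3.6, -2.9, 9.1]
gripper_width: 0.0
grip_force: 4.6
d [-0.009 -0.013  0.067] w [ 0.02 -0.   -0.  ] tcp [0.5417 0.2993 0.1803] t 14.75 F [-3.6 -2.9  9.1] q [ 0.37  0.34  1.48 -0.    1.32  0.21]
```

```bash
python3 -m inch '[[0,0,0.01,0,0,0],[0,0,0.02,0,0,0],[0,0,0.03,0,0,0],[0,0,0.04,0,0,0],[0,0,0.05,0,0,0],[0,0,0.06,0,0,0],[0,0,0.07,0,0,0],[0,0,0.08,0,0,0]]'
python3 -c "
from h import *
delta((.5411,.2988,.177))"
```

```text
time_s: 15.55
tcp_pos: [0.5418, 0.2994, 0.1771]
tool_rot: [3.14, -0.0, 1.729]
contact_force: [-5.1, -2.8, 13.5]
gripper_width: -0.0003
grip_force: 6.7
d [-0.01  -0.015  0.001] w [ 0.02 -0.   -0.  ] tcp [0.5418 0.2994 0.1771] t 15.55 F [-5.1 -2.8 13.5] q [ 0.37  0.34  1.48 -0.    1.31  0.21]
```

Force is rising. I'll press a little more to confirm the rigid stop.

```bash
python3 -m inch '[[0,0,0.01,0,0,0],[0,0,0.02,0,0,0],[0,0,0.03,0,0,0],[0,0,0.04,0,0,0],[0,0,0.04,0,0,0],[0,0,0.04,0,0,0],[0,0,0.04,0,0,0],[0,0,0.04,0,0,0]]'
python3 -c "
from h import *
delta((.5411,.2988,.177))"
```

```text
time_s: 16.35
tcp_pos: [0.5421, 0.2995, 0.177]
tool_rot: [3.138, -0.0, 1.73]
contact_force: [-7.2, -2.9, 18.8]
gripper_width: -0.0003
grip_force: 9.2
d [-0.011 -0.021  0.   ] w [ 0.03 -0.   -0.  ] tcp [0.5421 0.2995 0.177 ] t 16.35 F [-7.2 -2.9 18.8] q [ 0.37  0.34  1.49 -0.    1.31  0.21]
```

```bash
python3 -m inch '[[0,0,0.02,0,0,0],[0,0,0.04,0,0,0],[0,0,0.06,0,0,0],[0,0,0.06,0,0,0],[0,0,0.06,0,0,0],[0,0,0.06,0,0,0],[0,0,0.06,0,0,0],[0,0,0.06,0,0,0]]'
python3 -m inch '[[0,0,-0.1,0,0,0],[0,0,-0.2,0,0,0],[0,0,-0.4,0,0,0],[0,0,-0.8,0,0,0],[0,0,-1.2,0,0,0],[0,0,-1.5,0,0,0],[0,0,-1.6,0,0,0],[0,0,-1.6,0,0,0]]'
python3 -c "
from h import *
delta((.5411,.2988,.177))
snap('scene','s4',(370,500,50,160),5)"
```

```text
time_s: 17.15
tcp_pos: [0.5427, 0.2997, 0.177]
tool_rot: [3.136, -0.001, 1.73]
contact_force: [-11.0, -5.0, 28.5]
gripper_width: 0.0002
grip_force: 14.1
time_s: 17.95
tcp_pos: [0.5417, 0.2994, 0.2495]
tool_rot: [3.14, -0.0, 1.729]
contact_force: [0.7, 0.2, 0.2]
gripper_width: 0.0002
grip_force: 0.0
d [-0.009 -0.016  1.45 ] w [ 0.01 -0.   -0.  ] tcp [0.5417 0.2994 0.2495] t 17.95 F [0.7 0.2 0.2] q [ 0.37  0.28  1.41 -0.    1.45  0.21]
```

View pics/s4.png

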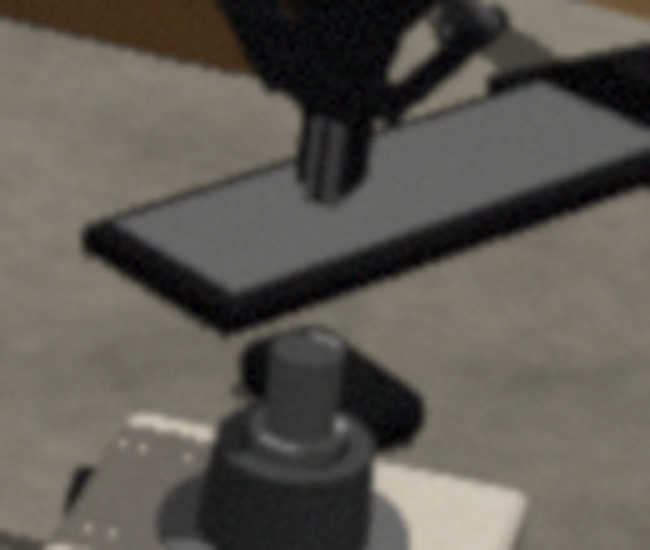

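The collar at crop (300,435) now sits nearly flush on the nose and the head is upright (top at (308,348)). The fingertips stopped at z = 0.177, where the head top should be with the collet locked, and stayed there as the push rose to 28 N. Handing in.

```bash
python3 -c "
from rig import bot
print(bot.finish_job())"
```

```text
the job is handed in; nothing more can be done
None
```

The flat-topped fitting is standing upright in the collet, pressed down to its rigid stop and released, and the job was handed in at about 18 s.

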